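# Clamp a reagent bottle with the eccentric cam lever

## Robot

A 6-joint arm with a two-finger parallel gripper is mounted at the origin on a cart in front of the work surface, level with it; the furniture and walls round the work are solid. World frame = base frame: x ahead of the robot, y to its left, z up, the work surface at z = 0. Lengths are in m, angles in rad, forces in N, time in s.
With the tool pointing down it reaches from about 0.35 to 0.85 m from the base axis. Payload 8.1 kg.
Tool frame: the origin (TCP) lies between the finger pads; the fingertips stand 11 mm ahead of it and the grasp point (between the pads) lies 8 mm behind it (robot.tips_ahead is the distance from the TCP to the fingertips, in m); z points along the fingers, y is the line along which they close (so a half turn about z gives the same grasp; the last joint's range is limited). The gripper opens to 93 mm and grips with 3 to 60 N. Pads are 15 mm wide; open, the fingers measure 128 mm over their backs; the gripper's body (75 mm by 188 mm) begins 65 mm behind the grasp point.
Start: joints at [1.053, 0.13, 1.488, -0, 1.523, -0.085], TCP at [0.252, 0.545, 0.23] pointing down, gripper open.
Joint ranges: [-2.96, 2.96], [-0.89, 2.26], [0.02, 2.5], [-1.34, 4.48], [0, 2.73], [-2.66, 2.66]. Speed limits (rad/s): [2.39, 2.39, 2.79, 3.14, 3.14, 3.14].

## Interface

Orientations are given as a rotation vector (axis times angle).
In Python, from plant import robot gives the robot as it stands. The module is installed in compiled form; this text tells all that it offers.
- The arm moves only by the tool move_arm, never from a script. Its argument "deltas" is one flat list of numbers, 7 for each row, row after row: the shift along the tool's x, y, z in m, then the turn, a rotation vector about the tool's x, y, z in rad, then the opening, from 0 (shut) to 1 (fully open). A call has 1 to 12 rows; each row is the pose to reach, as a shift and turn from the pose commanded when the call began, along the tool's axes at that moment; what a row does not reach only later rows make up. A row lasts 1/8 s, in which the tool goes at most 62.5 mm and 10.7 degrees, less where a joint would pass 70% of its speed; a pose out of reach is approached as far as the arm can. A call with a gripper value outside its range is refused whole. The fingers move at their own pace and stop on an object; "squeeze" is the grip in N (left out, the last holds). Time passes only in rows, so rows that repeat a pose let the fingers close. It gives the time, the measured TCP pose, the force, the opening and the grip force at its end, in the units of the state.
- robot.read_state(): the state, without advancing time (a new reading comes with each control period).
- robot.read_camera(name): name is "scene" or "top" or "wrist"; returns (picture, depth): 384x512x3 uint8, red, green, blue; 384x512 float32, m along the optical axis (not along the pixel's ray), 0 where there is no reading.
- robot.camera_model(name): a dict with "K" (3x3 intrinsics, pixels), "R" (3x3) and "t" (3): a world point X has camera coordinates R X + t; the wrist camera has in their place "tool_from_camera" (4x4, takes a point from camera to tool coordinates, whose origin is the TCP and whose axes are the flange's). Camera axes: x right, y down, z forward; pixel columns grow to the right and rows downward; lengths in m; the calibration is good to about 2 mm. A picture is of the moment at which its call begins: read the wrist's pose just before it. camera_model takes no time and is no camera call.
- robot.close_job(): hands the job in; it is judged then, once.
Trained networks look in the newest picture that a camera, given by its name, has taken for a name from the list of things; names that differ only in an ending like _2 or _b are one class to them, and where a whole thing is asked for, a point or a joint stands for the part that bears it (a point fixed in the world has none). Each returns a list of dicts, best first, with "confidence" (0 to 1); they miss things now and then, are a little off and sometimes report something else, mostly with a low value. They report only what shows in the picture. A call takes as long as a camera call.
- robot.recognise(camera, label): "uv" ([column, row] in pixels, amid what is visible of it).
The state is a dict: "t": time; "q": joint angles; "dq": joint speeds; "joint_torque": joint torques, N m; "tool_pos": TCP position; "orientation": TCP orientation; "force": force on the tool from outside, world axes, zero at the start; "wrist_torque": the same for the moment, N m; "opening": finger opening in m; "gripper_force": force on a finger pad.
Only numpy, scipy, OpenCV 4.12 (cv2) and the standard library are available. Lean on these libraries where they do the work, as an engineer would, in place of code of your own. Each camera call takes 0.05 s, during which the arm holds its last target. There are 200 camera calls.

## Task

From the three bottles to the right of the bottle clamp take the stoutest, the wide white reagent bottle, stand it upright in the clamp's V-shaped stop and let go of it. Then swing the cam lever by its upright grip post, which is under the lamp hood, until the rubber pad holds the bottle in the V with the brass spring plunger pushed about half way into its sleeve, never nearly all the way in, which would crush the bottle. Leave the other two bottles standing where they are.

Things in the scene. Friction and masses are not known exactly. Their poses are not given: they have to be found in the camera images.
- bottle: the wide white plastic reagent bottle with a white screw cap, the stoutest of the three bottles standing to the right of the clamp: round, 41 mm in diameter, 88 mm tall (cap included), 0.11 to 0.23 kg. Origin at the centre of its foot, z up along its axis. It can be gripped across the body, 45 to 80 mm above its foot
- dropper: bystander: slim dropper bottle with a pointed bulb top, 33 mm across, 102 mm tall, origin at the centre of its foot
- amber: bystander: small brown bottle, 30 mm across, 63 mm tall, origin at the centre of its foot
- station: bottle clamp fixed to the worktop. Origin on the worktop; seen from the robot x points to its rear, y left, z up. Base plate 10 mm thick, x -100 to 120, y -160 to 200 mm. In line at x 30 mm, 35 mm above the worktop, from left to right: steel cam with lever (under the hood), guide block (y 18 to 40, top at 54 mm), push rod, dark 24 mm sleeve, brass plunger with rubber pad, V stop
- hood_edge (a point): middle of the lower front edge of the grey lamp hood, 215 mm above the worktop. The hood (24 mm thick) covers station x -100 to 120, y 35 to 225 mm, on a column at its rear (x 92 to 116, y 65 to 165 mm). It bars an upright tool from the lever: reach in below this edge from the front, tool leaning back towards the robot 40 to 50 degrees from vertical
- v_stop: aluminium V stop fixed on the plate, open towards the pad (station +y); its distance from the pad varies. Origin on the plate's top face (10 mm above the worktop), where the centre of the bottle's foot is when the bottle touches both V faces; axes like the station's. Walls 42 mm high at 45 degrees to either side, x -30 to 30, down to y -67 mm
- pad_face (a point): centre of the rubber pad's front face (28 mm diameter disc facing station -y, 35 mm above the worktop, upper edge 49 mm). With the lever at 0 it is 8 to 13 mm clear of a bottle seated in the V; it moves towards the V as the lever turns
- lever_pivot (a point): vertical axis of the cam lever, on the station at x 30, y 85, 35 mm above the worktop
- grip_post (a point): middle of the white upright grip post at the free end of the lever, 105 mm from the pivot; the post is round, 20 mm in diameter, from 44 to 84 mm above the worktop (this point at 64); the flat lever bar below it is 18 mm wide, from 44 to 53 mm above the worktop
- cam_lever (a joint): rad, 0 to 1.5, grows anticlockwise from above. At 0 the lever points 0.733 rad to the left of station -x; at 0.733 along -x, then it leans right. The cam advances the sleeve towards the V evenly, 16 mm per rad (24 mm in all). Stiff (0.35 N m, 3 to 5 N at the post), stays where it is left, clamped or not
- plunger (a joint): how far the brass plunger is pushed into its sleeve, m: 0 when free, 0.012 at its stop; spring 1.5 N per mm. Half way is 0.006: a thin black ring round the plunger then reaches the sleeve's mouth

How it is judged:
On the way:
1. the bottle stands upright in the V stop, let go, before the pad is tightened (horizontal distance between bottle and v_stop below 0.014 m and z of bottle in the frame of v_stop below 0.004 m and angle between bottle's own z axis and vertical below 0.1 rad and contact force between the fingers and bottle below 0.3 N and value of joint plunger below 0.0025 m), for 0.2 s.
At the end, for the whole second after the job is handed in: the bottle stands upright (within 0.1 rad) on the plate, seated in the V (axis within 5 mm of the stop's origin, foot within 4 mm of the plate), at rest, pressed into the V with more than 2 N; the plunger is 3 to 9 mm in; the two other bottles stand upright within 30 mm of their starts (horizontal distance between bottle and v_stop below 0.005 m and z of bottle in the frame of v_stop below 0.004 m and angle between bottle's own z axis and vertical below 0.1 rad and value of joint plunger between 0.003 and 0.009 m and contact force between v_stop and bottle above 2 N and linear speed of bottle below 0.01 m/s and angle between each of dropper, amber's own z axis and vertical below 0.2 rad and distance of each of dropper, amber from where it was at the start of the episode below 0.03 m); the robot touches nothing.
It fails at once if the clamp is overrun: the plunger is pushed in more than 10.5 mm (value of joint plunger above 0.0105 m).
It fails at once if another bottle is knocked over or pushed away (angle between any of dropper, amber's own z axis and vertical above 0.5 rad or distance of any of dropper, amber from where it was at the start of the episode above 0.05 m).
It fails at once if the reagent bottle is tipped over (angle between bottle's own z axis and vertical above 0.7 rad).
It also fails if it takes over 66 s, if anything falls off the work surface, if the arm or the gripper's body presses on something with over 40 N, if the wrist force passes 120 N, or if a joint passes its speed limit or range.

## Working session

There is one attempt and no reset: what is moved stays moved. The work goes in short steps, Python scripts to look and compute and a tool call to move; the robot and the scene stay as the last step left them, time stands still between calls to the robot, and variables do not carry over. Pictures are saved under pics/ and viewed, at most 10 in all, crops included, and the job is handed in when it is done.

Besides the shell and the picture viewer there is one more tool, called after "Call:" by a JSON object that holds its "op" and its "data". move_arm: Moves the arm, as the interface text tells. Its arguments: {"type":"object","properties":{"deltas":{"type":"array","items":{"type":"number"}},"squeeze":{"type":"number"}},"required":["deltas"]}

```bash
mkdir -p pics
cat > h.py <<'E'
import numpy as np, cv2
from scipy.spatial.transform import Rotation as Rn
from plant import robot
def T_wc(name, st=None):
    m=robot.camera_model(name); K=np.array(m["K"])
    if "R" in m:
        R=np.array(m["R"]);t=np.array(m["t"]); T=np.eye(4);T[:3,:3]=R.T;T[:3,3]=-R.T@t
    else:
        B=np.eye(4);B[:3,:3]=Rn.from_rotvec(st["orientation"]).as_matrix();B[:3,3]=st["tool_pos"]
        T=B@np.array(m["tool_from_camera"])
    return K,T
def shot(name):
    st=robot.read_state(); im,d=robot.read_camera(name); K,T=T_wc(name,st); return im,d,K,T
def ray(uv,K,T):
    r=T[:3,:3]@np.linalg.solve(K,[uv[0],uv[1],1.]); return T[:3,3],r
def at_z(uv,z,K,T):
    o,r=ray(uv,K,T); return o+r*(z-o[2])/r[2]
def at_d(uv,d,K,T):
    o,r=ray(uv,K,T); u,v=int(round(uv[0])),int(round(uv[1])); return o+r*d[v,u]
def proj(X,K,T):
    p=K@(T[:3,:3].T@(np.array(X)-T[:3,3])); return p[:2]/p[2]
def cloud(d,K,T):
    v,u=np.mgrid[:d.shape[0],:d.shape[1]]
    c=np.stack([u,v,np.ones_like(u)],-1)@np.linalg.inv(K).T*d[...,None]
    return c@T[:3,:3].T+T[:3,3]
def tool_delta(pos,rotm,st):
    R=Rn.from_rotvec(st["orientation"]).as_matrix()
    return R.T@(np.array(pos)-st["tool_pos"]), Rn.from_matrix(R.T@rotm).as_rotvec()
E
python3 - <<'E'
from h import *
np.set_printoptions(precision=4,suppress=True)
s=robot.read_state();print(s["t"],s["tool_pos"],Rn.from_rotvec(s["orientation"]).as_matrix(),robot.tips_ahead)
out=[]
for c in ["scene","top"]:
    im,d,K,T=shot(c); out.append(im); print(c,T[:3,3],T[:3,2])
    for l in ["bottle","dropper","amber","station","v_stop","pad_face","grip_post","hood_edge","lever_pivot"]:
        r=robot.recognise(c,l)
        for x in r[:2]:
            print(l,np.round(x["uv"]),round(x["confidence"],2),at_d(x["uv"],d,K,T))
    cv2.imwrite(f"pics/{c}0.png",im[...,::-1])
E
```

```text
0.0 [0.2514 0.5442 0.2286] [[-0.9078  0.4194 -0.0009]
 [ 0.4194  0.9078 -0.0016]
 [ 0.0001 -0.0019 -1.    ]] 0.011
scene [ 1.0102 -0.5187  1.1286] [-0.4115  0.389  -0.8242]
bottle [142. 291.] 0.59 [ 0.5039 -0.4238  0.0689]
bottle [214. 277.] 0.21 [ 0.5965 -0.2582  0.0421]
dropper [194. 238.] 0.78 [ 0.4807 -0.2276  0.0686]
dropper [315. 189.] 0.26 [0.5978 0.1543 0.0465]
amber [320. 187.] 0.73 [0.606  0.1686 0.0485]
station [318. 187.] 0.72 [0.6013 0.1625 0.053 ]
v_stop [269. 233.] 0.73 [ 0.596  -0.0446  0.0181]
grip_post [320. 184.] 0.58 [0.6007 0.1739 0.0537]
grip_post [141. 288.] 0.57 [ 0.504  -0.4224  0.0853]
hood_edge [314. 184.] 0.95 [0.5803 0.1697 0.0395]
hood_edge [271. 233.] 0.54 [ 0.6036 -0.0445  0.0282]
lever_pivot [319. 189.] 0.71 [0.61   0.1599 0.05  ]
top [ 0.1153 -0.2817  1.2577] [ 0.3452  0.1742 -0.9222]
bottle [359. 263.] 0.73 [ 0.4833 -0.407   0.0643]
dropper [294. 245.] 0.55 [ 0.4559 -0.2284  0.0552]
dropper [232. 166.] 0.3 [0.6141 0.0482 0.0095]
station [199. 142.] 0.76 [0.6262 0.1666 0.0499]
v_stop [257. 182.] 0.89 [ 0.5967 -0.0469  0.0174]
pad_face [237. 165.] 0.56 [0.6073 0.0257 0.0465]
grip_post [192. 150.] 0.83 [0.5902 0.1707 0.0515]
hood_edge [199. 148.] 0.58 [0.6079 0.1569 0.0475]
lever_pivot [202. 144.] 0.57 [0.6219 0.1526 0.0562]
```

Run:
```python
import cv2
a=cv2.imread("pics/scene0.png");b=cv2.imread("pics/top0.png")
a=cv2.resize(a[120:340,100:400],None,fx=2.6,fy=2.6); b=cv2.resize(b[80:300,130:430],None,fx=2.6,fy=2.6)
cv2.imwrite("pics/sc.png",a);cv2.imwrite("pics/tc.png",b)
```

```text
(no output)
```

View pics/sc.png

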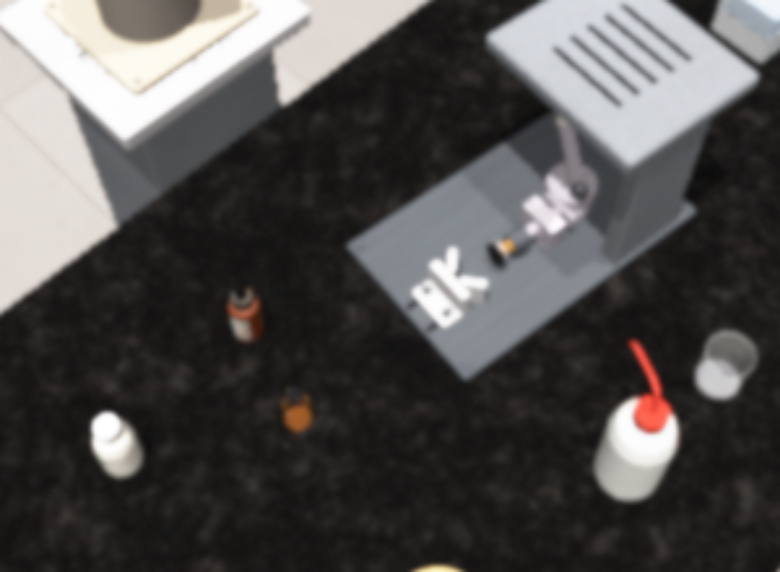

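View pics/tc.png

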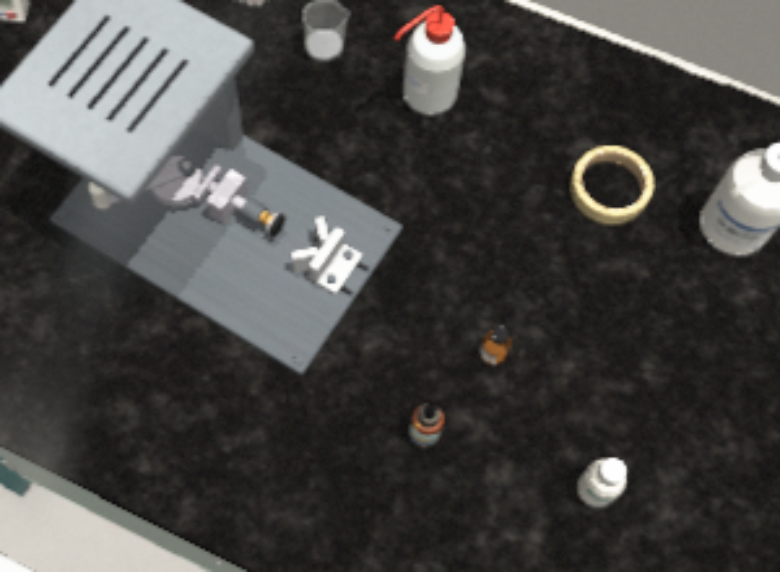

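The scene view shows the white bottle at crop (118,445), dropper at (245,315), amber at (297,412), V stop at (450,285). The top view shows the post at crop (102,193), just under the hood edge. Next I fit the plate pose and bottle positions from depth.

Run:
```python
from h import *
np.set_printoptions(precision=4,suppress=True)
P=[];C=[]
for c in ["scene","top"]:
    im,d,K,T=shot(c); p=cloud(d,K,T); ok=d>0
    P.append(p[ok]);C.append(im[ok])
    for n,xy in dict(bottle=(.49,-.415),dropper=(.47,-.228),amber=(.59,-.26)).items():
        m=ok&(np.hypot(p[...,0]-xy[0],p[...,1]-xy[1])<.05)&(p[...,2]>.02)
        q=p[m]; 
        A=np.c_[2*q[:,:2],np.ones(len(q))]; 
        body=q[(q[:,2]<.055)] 
        A=np.c_[2*body[:,:2],np.ones(len(body))];s=np.linalg.lstsq(A,(body[:,:2]**2).sum(1),rcond=None)[0]
        print(c,n,len(q),"zmax",q[:,2].max(),"top mean",q[q[:,2]>q[:,2].max()-.008].mean(0),"fit",s[:2],np.sqrt(s[2]+s[:2]@s[:2]))
    pl=p[ok&(abs(p[...,0]-.3)<.08)&(abs(p[...,1]+.1)<.1)]; print("table z",np.median(pl[:,2]),pl[:,2].std())
    m=ok&(p[...,2]>.006)&(p[...,2]<.014)&(p[...,0]>.4)&(p[...,0]<.85)&(p[...,1]>-.2)&(p[...,1]<.4)
    m=cv2.morphologyEx(m.astype(np.uint8),cv2.MORPH_OPEN,np.ones((3,3)))>0
    pts=(p[m][:,:2]*1000).astype(np.float32); r=cv2.minAreaRect(pts); print(c,len(pts),r, cv2.boxPoints(r))
    m=ok&(p[...,2]>.19)&(p[...,2]<.26)&(p[...,0]>.4)&(p[...,0]<.9)&(p[...,1]>0)&(p[...,1]<.5)
    pts=(p[m][:,:2]*1000).astype(np.float32); r=cv2.minAreaRect(pts); print("hood",len(pts),r, np.median(p[m][:,2]))
```

```text
scene bottle 290 zmax 0.09108424819372263 top mean [ 0.4939 -0.417   0.0865] fit [ 0.4931 -0.4174] 0.020127863929072325
scene dropper 189 zmax 0.10200676044702717 top mean [ 0.4702 -0.2249  0.0978] fit [ 0.4697 -0.2246] 0.015750584368808974
scene amber 126 zmax 0.06622364206467313 top mean [ 0.5892 -0.2561  0.0621] fit [ 0.5903 -0.2573] 0.011757084439339987
table z -0.0011507281998340835 0.002301857787929391
scene 3242 ((595.7883911132812, 76.37229919433594), (328.9234619140625, 219.7829132080078), 83.40161895751953) [[467.7267 -74.3725]
 [686.0538 -99.6276]
 [723.8501 227.1171]
 [505.523  252.3722]]
hood 4680 ((610.9345092773438, 201.2056884765625), (193.46640014648438, 222.31680297851562), 83.4991683959961) 0.23774654243029014
top bottle 241 zmax 0.09342338426405772 top mean [ 0.4916 -0.4172  0.0882] fit [ 0.4912 -0.4173] 0.019863600756909728
top dropper 155 zmax 0.10308632798058248 top mean [ 0.4672 -0.2237  0.0984] fit [ 0.4678 -0.2241] 0.016468051574353767
top amber 111 zmax 0.0695441047416725 top mean [ 0.5859 -0.2561  0.0644] fit [ 0.586  -0.2563] 0.012393807793484032
table z -0.0011481069247980535 0.3518294570997539
top 3306 ((596.5480346679688, 91.14532470703125), (358.2552490234375, 219.92347717285156), 83.355712890625) [[466.5989 -74.0561]
 [685.0453 -99.5023]
 [726.4972 256.3467]
 [508.0508 281.793 ]]
hood 5224 ((609.6102294921875, 201.2912139892578), (192.12045288085938, 222.6503448486328), 83.19229888916016) 0.23880161322929827
```

```bash
cat >> h.py <<'E'
sx=np.array([.9933,-.1157,0]);sy=np.array([.1157,.9933,0]);so=np.array([.5844,.0733,0])
S=np.stack([sx,sy,[0,0,1.]],1)
def toS(p): return (np.asarray(p)-so)@S
def toW(p): return np.asarray(p)@S.T+so
def goal(posW,yaw_y,tilt=0):
    # tool y horizontal at yaw_y(deg), tool z down leaned forward by tilt(deg)
    a=np.radians(yaw_y);y=np.array([np.cos(a),np.sin(a),0]);f=np.array([y[1],-y[0],0])
    t=np.radians(tilt);z=np.sin(t)*f-np.cos(t)*np.array([0,0,1]);R=np.stack([np.cross(y,z),y,z],1)
    d,r=tool_delta(posW,R,robot.read_state());print("goal",np.round(posW,4),"shift",np.round(d,4),"turn",np.round(r,4))
E
python3 - <<'E'
from h import *
np.set_printoptions(precision=4,suppress=True)
for c in ["scene","top"]:
    im,d,K,T=shot(c); p=toS(cloud(d,K,T)); ok=d>0
    m=ok&(p[...,2]>.044)&(p[...,2]<.06)&(abs(p[...,0]-.03)<.06)&(p[...,1]>-.17)&(p[...,1]<-.085)
    q=p[m];print(c,len(q),q.min(0),q.max(0),np.percentile(q,[3,97],axis=0))
    for x0 in (0,.01,.02,.03,.04,.05):
        k=q[abs(q[:,0]-x0-.003)<.005]; 
        if len(k): print(x0,k[:,1].min(),k[:,1].max())
    m=ok&(p[...,2]>.03)&(p[...,2]<.055)&(abs(p[...,0]-.03)<.025)&(p[...,1]>-.08)&(p[...,1]<.0)
    q=p[m];print("pad",len(q),q.min(0),q.max(0))
    m=ok&(p[...,2]>.055)&(p[...,2]<.1)&(p[...,0]<-.02)&(p[...,0]>-.12)&(p[...,1]>.05)&(p[...,1]<.2)
    q=p[m];print("post",len(q)); 
    if len(q): print(q.min(0),q.max(0),q.mean(0))
    print("post expected px",proj(toW([-.048,.155,.084]),K,T))
goal([.492,-.417,.25],83.4)
E
```

```text
scene 148 [-0.     -0.1163  0.0442] [ 0.0621 -0.0851  0.056 ] [[ 0.0053 -0.1159  0.0448]
 [ 0.0586 -0.0872  0.0547]]
0 -0.11619547364305892 -0.08505351011531027
0.01 -0.11595725211272016 -0.08669810178448774
0.02 -0.11591258755015889 -0.09479739840971736
0.03 -0.11634948666111922 -0.09707354865351986
0.04 -0.11633794846701445 -0.087431445098293
0.05 -0.11582246469443319 -0.08708859065624087
pad 120 [ 0.007  -0.0794  0.0302] [ 0.0458 -0.0003  0.0495]
post 13
[-0.0598  0.1172  0.0553] [-0.0314  0.1382  0.0605] [-0.0475  0.1308  0.0575]
post expected px [322.4368 159.1918]
top 151 [-0.0022 -0.1164  0.0441] [ 0.0599 -0.085   0.0579] [[ 0.0008 -0.1158  0.0447]
 [ 0.0564 -0.0856  0.0562]]
0 -0.11452253440839355 -0.08503046914332699
0.01 -0.1158543791152938 -0.08602557662150236
0.02 -0.11579850850284225 -0.09343722580720432
0.03 -0.11635645395220628 -0.09559015865506529
0.04 -0.11539604296046514 -0.08526526994979323
0.05 -0.11606008280101006 -0.08524356772800545
pad 115 [ 0.017  -0.0455  0.0316] [ 0.0435 -0.0001  0.0523]
post 47
[-0.0684  0.1307  0.0553] [-0.0488  0.152   0.0869] [-0.0611  0.1387  0.0726]
post expected px [165.9609 146.8153]
goal [ 0.492 -0.417  0.25 ] shift [-0.6216 -0.7722 -0.0204] turn [-0.     -0.     -0.3177]
```

Run:
```python
from h import *
np.set_printoptions(precision=4,suppress=True)
m=robot.camera_model("wrist");print(m["K"],m["tool_from_camera"])
goal([.40,.2,.33],83.4)
goal([.52,-.06,.30],83.4)
```

```text
[[289.2823   0.     257.2508]
 [  0.     289.2823 194.8288]
 [  0.       0.       1.    ]] [[-0.0004 -0.9578 -0.2876  0.0807]
 [ 1.     -0.0001 -0.0012 -0.0015]
 [ 0.0011 -0.2876  0.9578 -0.1549]
 [ 0.      0.      0.      1.    ]]
goal [0.4  0.2  0.33] shift [-0.2793 -0.2507 -0.1004] turn [-0.     -0.     -0.3177]
goal [ 0.52 -0.06  0.3 ] shift [-0.4972 -0.4363 -0.0704] turn [-0.     -0.     -0.3177]
```

Call:
{"op": "move_arm", "data": {"deltas": [-0.28, -0.25, -0.1, 0, 0, -0.3177, 1, -0.28, -0.25, -0.1, 0, 0, -0.3177, 1, -0.28, -0.25, -0.1, 0, 0, -0.3177, 1, -0.28, -0.25, -0.1, 0, 0, -0.3177, 1, -0.28, -0.25, -0.1, 0, 0, -0.3177, 1, -0.28, -0.25, -0.1, 0, 0, -0.3177, 1, -0.5, -0.436, -0.02, 0, 0, -0.3177, 0.75, -0.5, -0.436, -0.02, 0, 0, -0.3177, 0.75, -0.5, -0.436, -0.02, 0, 0, -0.3177, 0.75, -0.5, -0.436, 0.02, 0, 0, -0.3177, 0.75, -0.5, -0.436, 0.02, 0, 0, -0.3177, 0.75, -0.5, -0.436, 0.02, 0, 0, -0.3177, 0.75]}}

```text
t: 2.7
tool_pos: [0.5218, -0.0634, 0.2067]
orientation: [-0.186, -3.132, -0.0]
force: [-0.5, -0.0, -0.9]
opening: 0.0698
gripper_force: 0.0
```

Run:
```python
from h import *
np.set_printoptions(precision=4,suppress=True)
st=robot.read_state();print(st["t"],st["tool_pos"],st["force"])
im,d,K,T=shot("wrist"); cv2.imwrite("pics/w1.png",im[...,::-1]); np.savez("w1.npz",im=im,d=d,K=K,T=T)
p=toS(cloud(d,K,T));ok=d>0
for n,b in dict(V=(.04,.06,-.17,-.07),pad=(.025,.055,-.075,-.03)).items():
    m=ok&(p[...,2]>b[0])&(p[...,2]<b[1])&(abs(p[...,0]-.03)<.045)&(p[...,1]>b[2])&(p[...,1]<b[3]); q=p[m]
    print(n,len(q),q.min(0) if len(q) else 0,q.max(0) if len(q) else 0)
    for x0 in np.arange(-.004,.07,.004):
        k=q[abs(q[:,0]-x0)<.002]
        if len(k)>3: print(round(x0,3),k[:,1].min(),k[:,1].max())
for l in ["v_stop","pad_face","grip_post","lever_pivot"]:
    for x in robot.recognise("wrist",l)[:1]: print(l,x["uv"],x["confidence"],toS(at_d(x["uv"],d,K,T)))
cv2.imwrite("pics/w1b.png",cv2.resize(im[...,::-1],(800,600),interpolation=cv2.INTER_CUBIC))
```

```text
2.7 [ 0.5218 -0.0634  0.2067] [-0.4707 -0.0216 -0.856 ]
V 1012 [-0.003  -0.1155  0.0402] [ 0.0585 -0.0784  0.0533]
-0.004 -0.08692950471137526 -0.08284809910139204
0.0 -0.11500488731870404 -0.07932376181195733
0.004 -0.11539087888328446 -0.07900814416160071
0.008 -0.11547626460100541 -0.08255194748580034
0.012 -0.11546481942441035 -0.08586591947200779
0.016 -0.11539576387144988 -0.08897976169512076
0.02 -0.11550457362903037 -0.09353598901371873
0.024 -0.11547189570761816 -0.09809610574509506
0.028 -0.11542486871625339 -0.10376648362158573
0.032 -0.11551406612562168 -0.09728464436906005
0.036 -0.11544369057254812 -0.09388289231967317
0.04 -0.11542184822700156 -0.08944324270600881
0.044 -0.11534679316259118 -0.08555732711034224
0.048 -0.1152323687557433 -0.08090003989210062
0.052 -0.11519579769367369 -0.07839606441052814
0.056 -0.11515641571307084 -0.07991907390452785
pad 128 [ 0.0143 -0.045   0.0253] [ 0.0323 -0.0303  0.0492]
0.016 -0.04489644507776872 -0.03491982586688433
0.02 -0.044974323660614386 -0.030387253751147914
0.024 -0.03980401520862912 -0.030369887982716705
0.028 -0.03689497595388812 -0.030340457659527493
v_stop [284.4, 237.4] 0.58 [ 0.0166 -0.1132  0.0519]
pad_face [346.8, 237.9] 0.68 [ 0.021  -0.0377  0.0443]
grip_post [462.4, 220.5] 0.75 [-0.001   0.0961  0.0443]
lever_pivot [385.1, 195.9] 0.77 [-0.021   0.0176  0.0096]
```

View pics/w1b.png

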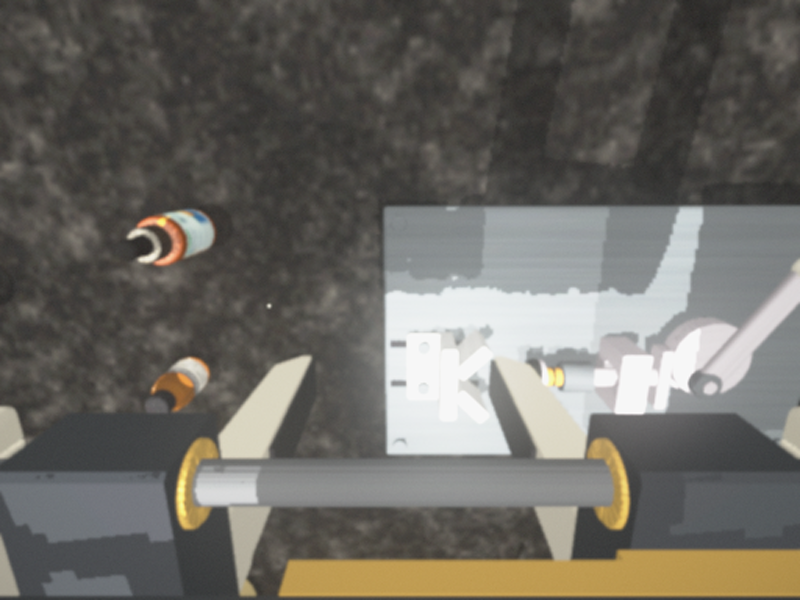

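Run:
```python
from h import *
goal([.492,-.4173,.2],83.4)
goal([.492,-.4173,.058],83.4)
```

```text
goal [ 0.492  -0.4173  0.2   ] shift [-0.0098 -0.3587  0.0109] turn [0.0003 0.0018 0.0011]
goal [ 0.492  -0.4173  0.058 ] shift [-0.0096 -0.3588  0.1529] turn [0.0003 0.0018 0.0011]
```

Call:
{"op": "move_arm", "data": {"deltas": [-0.01, -0.358, 0.01, 0, 0, 0, 1, -0.01, -0.358, 0.01, 0, 0, 0, 1, -0.01, -0.358, 0.01, 0, 0, 0, 1, -0.01, -0.358, 0.01, 0, 0, 0, 1, -0.01, -0.358, 0.01, 0, 0, 0, 1, -0.01, -0.358, 0.01, 0, 0, 0, 1, -0.01, -0.358, 0.06, 0, 0, 0, 1, -0.01, -0.358, 0.1, 0, 0, 0, 1, -0.01, -0.358, 0.1, 0, 0, 0, 1]}}

```text
t: 4.08
tool_pos: [0.4905, -0.4146, 0.1068]
orientation: [-0.178, -3.132, -0.007]
force: [-0.8, 0.2, 0.4]
opening: 0.0929
gripper_force: 0.0
```

Run:
```python
from h import *
st=robot.read_state();print(st["t"],st["tool_pos"])
im,d,K,T=shot("wrist"); p=cloud(d,K,T);ok=d>0
m=ok&(np.hypot(p[...,0]-.492,p[...,1]+.417)<.035)&(p[...,2]>.075)&(p[...,2]<.1);q=p[m]
print(len(q),q.min(0),q.max(0),q.mean(0))
goal([.492,-.4173,.058],83.4)
```

```text
4.075 [ 0.49049193 -0.41459494  0.10675426]
1260 [ 0.47790274 -0.42982365  0.07516791] [ 0.50360267 -0.40455573  0.08897414] [ 0.48881878 -0.4171658   0.08600322]
goal [ 0.492  -0.4173  0.058 ] shift [-0.0004 -0.0013  0.0518] turn [ 0.0011 -0.0012  0.0018]
```

Call:
{"op": "move_arm", "data": {"deltas": [0, -0.002, 0.025, 0, 0, 0, 1, 0, -0.002, 0.049, 0, 0, 0, 1, 0, -0.002, 0.049, 0, 0, 0, 1, 0, -0.002, 0.049, 0, 0, 0, 0.2, 0, -0.002, 0.049, 0, 0, 0, 0.2, 0, -0.002, 0.049, 0, 0, 0, 0.2, 0, -0.002, 0.049, 0, 0, 0, 0.2, 0, -0.002, 0.049, 0, 0, 0, 0.2], "squeeze": 15}}

```text
t: 5.12
tool_pos: [0.4912, -0.4196, 0.0607]
orientation: [-0.181, -3.136, -0.0]
force: [0.7, 1.8, -0.4]
opening: 0.0474
gripper_force: 0.3
```

Run:
```python
from h import *
st=robot.read_state();print(st["t"],st["tool_pos"],st["force"],st["gripper_force"])
goal(toW([.0295,-.0705,.2]),83.4)
goal(toW([.0295,-.0705,.1]),83.4)
```

```text
5.125 [ 0.49122004 -0.41956705  0.06065164] [ 0.7137698   1.79339081 -0.37962864] 0.3370711952447891
goal [ 6.055e-01 -1.000e-04  2.000e-01] shift [-0.0654  0.4298 -0.1393] turn [ 0.0001 -0.      0.    ]
goal [ 6.055e-01 -1.000e-04  1.000e-01] shift [-0.0654  0.4298 -0.0393] turn [ 0.0001 -0.      0.    ]
```

Call:
{"op": "move_arm", "data": {"deltas": [0, 0.002, 0, 0, 0, 0, 0.2, 0, 0.002, 0, 0, 0, 0, 0.2, 0, 0.002, 0, 0, 0, 0, 0.2]}}

```text
t: 5.5
tool_pos: [0.4915, -0.4175, 0.0606]
orientation: [-0.181, -3.136, -0.0]
force: [0.6, 0.8, 0.9]
opening: 0.041
gripper_force: 14.9
```

Call:
{"op": "move_arm", "data": {"deltas": [0, 0, -0.06, 0, 0, 0, 0.2, 0, 0, -0.12, 0, 0, 0, 0.2, -0.005, 0.04, -0.14, 0, 0, 0, 0.2, -0.015, 0.09, -0.14, 0, 0, 0, 0.2, -0.025, 0.145, -0.14, 0, 0, 0, 0.2, -0.035, 0.2, -0.14, 0, 0, 0, 0.2, -0.045, 0.255, -0.14, 0, 0, 0, 0.2, -0.052, 0.31, -0.14, 0, 0, 0, 0.2, -0.058, 0.36, -0.14, 0, 0, 0, 0.2, -0.062, 0.4, -0.14, 0, 0, 0, 0.2, -0.065, 0.42, -0.14, 0, 0, 0, 0.2, -0.065, 0.427, -0.14, 0, 0, 0, 0.2]}}

```text
t: 7.0
tool_pos: [0.6051, -0.0003, 0.2004]
orientation: [-0.179, -3.136, 0.0]
force: [0.1, -0.5, -0.4]
opening: 0.041
gripper_force: 15.0
```

Run:
```python
from h import *
st=robot.read_state();print(st["t"],st["tool_pos"],toS(st["tool_pos"]))
goal(toW([.0295,-.0705,.071]),83.4)
```

```text
7.0 [ 6.05134715e-01 -3.42540572e-04  2.00389224e-01] [ 0.02911623 -0.07075013  0.20038922]
goal [ 6.055e-01 -1.000e-04  7.100e-02] shift [-0.0004  0.0003  0.1294] turn [-0.0003 -0.0004  0.0012]
```

Call:
{"op": "move_arm", "data": {"deltas": [0, 0.002, 0.05, 0, 0, 0, 0.2, 0, 0.002, 0.08, 0, 0, 0, 0.2, 0, 0.002, 0.1, 0, 0, 0, 0.2, 0, 0.002, 0.115, 0, 0, 0, 0.2, 0, 0.002, 0.12, 0, 0, 0, 0.2, 0, 0.002, 0.124, 0, 0, 0, 0.2, 0, 0.002, 0.126, 0, 0, 0, 0.2, 0, 0.002, 0.127, 0, 0, 0, 0.2]}}

```text
t: 8.0
tool_pos: [0.6057, 0.0011, 0.0742]
orientation: [0.18, 3.135, -0.0]
force: [0.2, -1.2, -1.0]
opening: 0.0411
gripper_force: 15.0
```

Call:
{"op": "move_arm", "data": {"deltas": [0, 0, 0.0015, 0, 0, 0, 0.2, 0, 0, 0.003, 0, 0, 0, 0.2, 0, 0, 0.0035, 0, 0, 0, 0.2]}}

```text
t: 8.38
tool_pos: [0.6057, 0.0012, 0.0705]
orientation: [0.181, 3.136, 0.0]
force: [-0.2, 0.5, 3.3]
opening: 0.0412
gripper_force: 15.0
```

Call:
{"op": "move_arm", "data": {"deltas": [0, 0, 0, 0, 0, 0, 0.8, 0, 0, 0, 0, 0, 0, 0.8, 0, 0, 0, 0, 0, 0, 0.8, 0, 0, -0.01, 0, 0, 0, 0.8, 0, 0, -0.06, 0, 0, 0, 0.8, 0, 0, -0.12, 0, 0, 0, 0.8]}}

```text
t: 9.12
tool_pos: [0.6042, 0.0011, 0.1907]
orientation: [-0.181, -3.134, -0.0]
force: [0.7, -1.0, 0.8]
opening: 0.0744
gripper_force: 0.0
```

Run:
```python
from h import *
np.set_printoptions(precision=4,suppress=True)
for c in ["wrist","scene","top"]:
    st=robot.read_state();im,d,K,T=shot(c); p=toS(cloud(d,K,T));ok=d>0
    m=ok&(np.hypot(p[...,0]-.029,p[...,1]+.07)<.04)&(p[...,2]>.085)&(p[...,2]<.11);q=p[m]
    print(c,len(q),q.min(0),q.max(0),(q.min(0)+q.max(0))/2)
    # pad / plunger end
    m=ok&(p[...,2]>.03)&(p[...,2]<.052)&(abs(p[...,0]-.03)<.02)&(p[...,1]>-.06)&(p[...,1]<.0);q=p[m]
    print("pad",len(q), np.percentile(q[:,1],[1,5,20]) if len(q) else 0)
    if c!="wrist":
        cv2.imwrite(f"pics/{c}1.png",im[...,::-1])
        m=ok&(p[...,2]>.06)&(p[...,2]<.095)&(p[...,0]<-.02)&(p[...,0]>-.12)&(p[...,1]>.05)&(p[...,1]<.22);q=p[m]
        print("post",len(q),q.mean(0) if len(q) else 0)
    print("post px",proj(toW([-.048,.155,.084]),K,T),proj(toW([-.048,.155,.053]),K,T))
a=cv2.imread("pics/scene1.png")[140:270,230:400];b=cv2.imread("pics/top1.png")[100:230,150:320]
cv2.imwrite("pics/c1.png",cv2.resize(np.vstack([a,b]),None,fx=2.3,fy=2.3,interpolation=cv2.INTER_CUBIC))
st=robot.read_state();print(st["t"],st["tool_pos"],st["q"])
```

```text
wrist 668 [ 0.016  -0.0824  0.0851] [ 0.0408 -0.0575  0.0988] [ 0.0284 -0.0699  0.0919]
pad 852 [-0.0574 -0.0445 -0.0394]
post px [516.6535 114.6444] [489.3332 114.0427]
scene 70 [ 0.018  -0.0816  0.0851] [ 0.0437 -0.058   0.0997] [ 0.0308 -0.0698  0.0924]
pad 101 [-0.0439 -0.0426 -0.0383]
post 0 0
post px [322.4368 159.1918] [321.1441 165.4183]
top 71 [ 0.0169 -0.0826  0.0855] [ 0.0428 -0.0573  0.1025] [ 0.0298 -0.07    0.094 ]
pad 110 [-0.0548 -0.044  -0.0394]
post 0 0
post px [165.9609 146.8153] [167.9029 151.6298]
9.275 [0.6085 0.0009 0.1964] [-0.0828  0.1602  1.5163 -0.      1.4552 -1.5386]
```

View pics/c1.png

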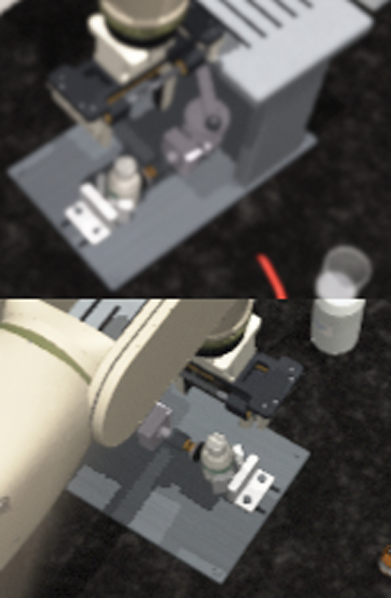

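Run:
```python
from h import *
goal([.43,.02,.25],83.4)
goal([.43,.13,.23],83.4,25)
goal(toW([-.148,.155,.176]),83.4,45)
```

```text
goal [0.43 0.02 0.25] shift [ 0.179  -0.0015 -0.0554] turn [0.0003 0.0099 0.0001]
goal [0.43 0.13 0.23] shift [ 0.1918  0.1078 -0.0355] turn [ 3.000e-04 -4.265e-01  1.000e-04]
goal [0.4553 0.2444 0.176 ] shift [0.1803 0.2243 0.0187] turn [ 3.000e-04 -7.755e-01 -0.000e+00]
```

Call:
{"op": "move_arm", "data": {"deltas": [0.06, 0, -0.03, 0, 0, 0, 0.5, 0.12, 0, -0.055, 0, 0, 0, 0.5, 0.18, 0, -0.055, 0, 0, 0, 0.5, 0.185, 0.05, -0.045, 0, -0.2, 0, 0.5, 0.19, 0.1, -0.035, 0, -0.38, 0, 0.5, 0.19, 0.16, -0.01, 0, -0.56, 0, 0.5, 0.18, 0.21, 0.01, 0, -0.74, 0, 0.5, 0.18, 0.224, 0.019, 0, -0.78, 0, 0.5, 0.18, 0.224, 0.019, 0, -0.78, 0, 0.5, 0.18, 0.224, 0.019, 0, -0.78, 0, 0.5]}}

```text
t: 10.52
tool_pos: [0.4516, 0.2441, 0.1703]
orientation: [0.133, 2.361, -0.058]
force: [-0.0, 0.2, -0.2]
opening: 0.0462
gripper_force: 0.0
```

Run:
```python
from h import *
np.set_printoptions(precision=4,suppress=True)
st=robot.read_state();print(st["t"],st["tool_pos"],toS(st["tool_pos"]),st["q"],Rn.from_rotvec(st["orientation"]).as_matrix())
im,d,K,T=shot("wrist");np.savez("w2.npz",im=im,d=d,K=K,T=T)
for x in robot.recognise("wrist","grip_post")[:2]: print(x,toS(at_d(x["uv"],d,K,T)))
p=toS(cloud(d,K,T));ok=d>0
m=ok&(p[...,2]>.058)&(p[...,2]<.08)&(p[...,0]<-.02)&(p[...,0]>-.09)&(p[...,1]>.08)&(p[...,1]<.2);q=p[m]
print(len(q));
if len(q)>10: 
  print(q.min(0),q.max(0)); A=np.c_[2*q[:,:2],np.ones(len(q))];s=np.linalg.lstsq(A,(q[:,:2]**2).sum(1),rcond=None)[0];print(s[:2],np.sqrt(s[2]+s[:2]@s[:2]))
for X in ([-.048,.155,.084],[-.048,.155,.053]): print(proj(toW(X),K,T))
cv2.imwrite("pics/w2.png",cv2.resize(im[...,::-1],(800,600),interpolation=cv2.INTER_CUBIC))
```

```text
10.525 [0.4516 0.2441 0.1703] [-0.1517  0.1542  0.1703] [ 0.7967 -0.5221  2.3622 -0.7701  0.9234 -0.3001] [[-0.708   0.1136  0.697 ]
 [ 0.0792  0.9935 -0.0815]
 [-0.7017 -0.0025 -0.7124]]
{'uv': [221.3, 187.8], 'confidence': 0.9} [-0.0205  0.1098  0.0515]
344
[-0.0703  0.1339  0.058 ] [-0.0581  0.1534  0.08  ]
[-0.0592  0.1436] 0.009149950449536396
[259.4698 201.559 ]
[259.4638 176.638 ]
```

View pics/w2.png

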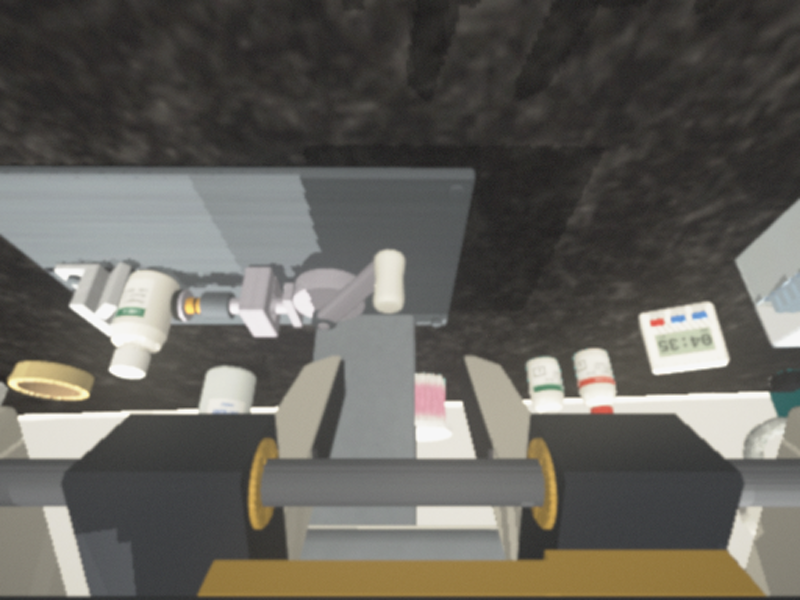

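The view shows the post at (389,280) of the enlarged picture; the lever is at about 0.15 rad and the bottle stands in the V. Next, the approach to the post.

```bash
cat >> h.py <<'E'
def post(th,off=0,z=.072):
    a=.733-th; return toW([.03-.105*np.cos(a)+.006,.085+.105*np.sin(a)+off,z])
E
python3 - <<'E'
from h import *
st=robot.read_state();print(st["t"],toS(st["tool_pos"]),st["q"])
goal(toW([-.053-.05,.1435,.122]),83.4,45)
goal(toW([-.053,.1435,.072]),83.4,45)
E
```

```text
10.625 [-0.1502953   0.15391582  0.17217638] [ 0.79405932 -0.52371843  2.36066669 -0.77011271  0.92332092 -0.29979418]
goal [0.4987 0.2278 0.122 ] shift [ 0.0016 -0.0104  0.0689] turn [-0.0008 -0.0056 -0.0012]
goal [0.5484 0.222  0.072 ] shift [ 0.0013 -0.0104  0.1396] turn [-0.0008 -0.0056 -0.0012]
```

Call:
{"op": "move_arm", "data": {"deltas": [0, -0.01, 0.035, 0, 0, 0, 0.5, 0, -0.01, 0.07, 0, 0, 0, 0.5, 0, -0.01, 0.1, 0, 0, 0, 0.5, 0, -0.01, 0.12, 0, 0, 0, 0.5, 0, -0.01, 0.132, 0, 0, 0, 0.5, 0, -0.01, 0.138, 0, 0, 0, 0.5, 0, -0.01, 0.138, 0, 0, 0, 0.5]}}

```text
t: 11.5
tool_pos: [0.5484, 0.2222, 0.0738]
orientation: [0.139, 2.358, -0.057]
force: [0.3, -0.4, -0.3]
opening: 0.0467
gripper_force: 0.0
```

Run:
```python
from h import *
st=robot.read_state();print(st["t"],toS(st["tool_pos"]),st["q"],st["force"])
for th in (.15,.3,.45,.6,.7,.8): goal(post(th,-.004),83.4,45)
```

```text
11.5 [-0.05300072  0.14376268  0.07380922] [ 0.57919538 -0.13789596  2.2764653  -0.97096852  0.5784561  -0.14855974] [ 0.27992348 -0.43314608 -0.33881587]
goal [0.5492 0.2172 0.072 ] shift [ 0.0003 -0.005   0.0022] turn [-0.0013 -0.0048 -0.0017]
goal [0.54   0.2044 0.072 ] shift [ 0.0057 -0.0187 -0.0031] turn [-0.0013 -0.0048 -0.0017]
goal [0.5328 0.1904 0.072 ] shift [ 0.0096 -0.0335 -0.007 ] turn [-0.0013 -0.0048 -0.0017]
goal [0.5278 0.1755 0.072 ] shift [ 0.0119 -0.0489 -0.0093] turn [-0.0013 -0.0048 -0.0017]
goal [0.5257 0.1652 0.072 ] shift [ 0.0125 -0.0593 -0.0099] turn [-0.0013 -0.0048 -0.0017]
goal [0.5247 0.1547 0.072 ] shift [ 0.0124 -0.0698 -0.0098] turn [-0.0013 -0.0048 -0.0017]
```

Call:
{"op": "move_arm", "data": {"deltas": [0, -0.003, 0.001, 0, 0, 0, 0.3, 0, -0.005, 0.001, 0, 0, 0, 0.3, 0, -0.005, 0.001, 0, 0, 0, 0.3, 0.003, -0.012, -0.001, 0, 0, 0, 0.3, 0.006, -0.019, -0.003, 0, 0, 0, 0.3, 0.008, -0.026, -0.005, 0, 0, 0, 0.3, 0.01, -0.034, -0.007, 0, 0, 0, 0.3, 0.011, -0.042, -0.008, 0, 0, 0, 0.3, 0.012, -0.049, -0.009, 0, 0, 0, 0.3, 0.0125, -0.054, -0.0095, 0, 0, 0, 0.3, 0.0125, -0.059, -0.01, 0, 0, 0, 0.3, 0.0125, -0.059, -0.01, 0, 0, 0, 0.3]}}

```text
t: 13.0
tool_pos: [0.5248, 0.1663, 0.0714]
orientation: [0.136, 2.358, -0.056]
force: [-1.4, 2.7, 0.3]
opening: 0.0279
gripper_force: 1.3
```

```bash
cat >> h.py <<'E'
def look(tag,view=True):
    np.set_printoptions(precision=4,suppress=True)
    st=robot.read_state();tp=toS(st["tool_pos"]);op=st["opening"];py=tp[1]+op/2-.010
    print(st["t"],tp,"open",op,"F",st["force"]@S,"post y",py,"theta~",.733-np.arcsin((py-.085)/.105),"q4",st["q"][3])
    im,d,K,T=shot("wrist");p=toS(cloud(d,K,T));ok=d>0
    m=ok&(p[...,2]>.085)&(p[...,2]<.11)&(np.hypot(p[...,0]-.03,p[...,1]+.07)<.03);q=p[m]
    if len(q): print("cap",len(q),(q.min(0)+q.max(0))/2)
    m=ok&(p[...,2]>.035)&(p[...,2]<.052)&(abs(p[...,0]-.03)<.02)&(p[...,1]>-.055)&(p[...,1]<.02);q=p[m]
    for y0 in np.arange(-.054,.02,.004):
        k=q[abs(q[:,1]-y0)<.002]
        if len(k): print("y",round(y0,3),"ztop",k[:,2].max().round(4),len(k))
    uv=proj(toW([.03,-.035,.04]),K,T);u,v=np.round(uv).astype(int);print(uv)
    c=im[max(v-45,0):v+45,max(u-60,0):u+60,::-1]
    cv2.imwrite(f"pics/{tag}.png",cv2.resize(c,None,fx=6,fy=6,interpolation=cv2.INTER_CUBIC))
    np.savez(tag+".npz",im=im,d=d,K=K,T=T)
E
python3 -c "
from h import *
look('l1')"
```

```text
13.0 [-0.0699  0.0855  0.0714] open 0.027889505068158568 F [-1.7508  2.5537  0.2511] post y 0.08946411235377806 theta~ 0.6904718256763593 q4 -0.9013672911171866
y -0.054 ztop 0.052 100
y -0.05 ztop 0.0508 71
y -0.046 ztop 0.0485 82
y -0.042 ztop 0.0482 154
y -0.038 ztop 0.0417 40
y -0.034 ztop 0.042 44
y -0.03 ztop 0.0468 26
y -0.026 ztop 0.0471 72
y -0.022 ztop 0.0468 71
y -0.018 ztop 0.0467 68
y -0.014 ztop 0.0467 77
y -0.01 ztop 0.0469 68
y -0.006 ztop 0.0468 103
y -0.002 ztop 0.0416 44
y 0.002 ztop 0.0416 40
y 0.006 ztop 0.0418 39
y 0.01 ztop 0.0415 43
y 0.014 ztop 0.0414 18
[132.0148 250.6588]
```

View pics/l1.png

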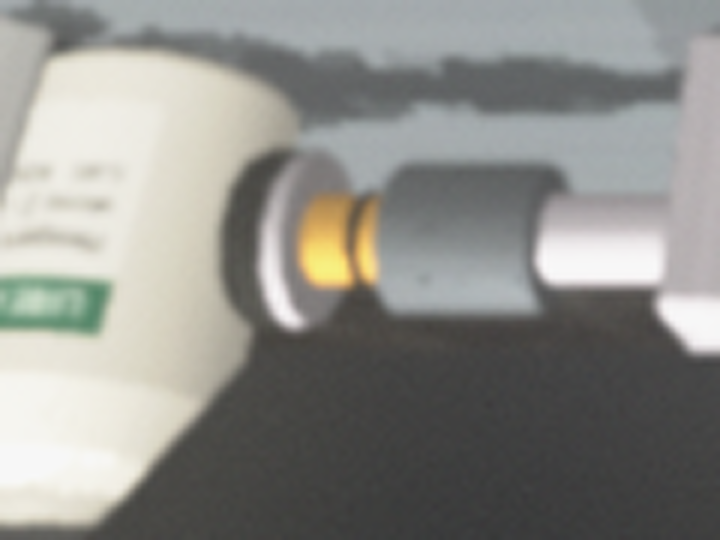

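The crop shows the pad touching the bottle, and the black ring (x 357) still about 5 mm short of the sleeve mouth (x 385). I turn on to about 0.9 rad, then look again.

Run:
```python
from h import *
for th in (.69,.75,.8,.85,.9,.95,1.0): goal(post(th,-.004),83.4,45)
```

```text
goal [0.5259 0.1662 0.072 ] shift [-0.0011 -0.      0.0003] turn [-0.0001 -0.0053 -0.0002]
goal [0.525 0.16  0.072] shift [-0.0011 -0.0063  0.0002] turn [-0.0001 -0.0053 -0.0002]
goal [0.5247 0.1547 0.072 ] shift [-0.0012 -0.0116  0.0004] turn [-0.0001 -0.0053 -0.0002]
goal [0.5245 0.1495 0.072 ] shift [-0.0016 -0.0168  0.0007] turn [-0.0001 -0.0053 -0.0002]
goal [0.5247 0.1442 0.072 ] shift [-0.0021 -0.022   0.0012] turn [-0.0001 -0.0053 -0.0002]
goal [0.5251 0.139  0.072 ] shift [-0.0028 -0.0272  0.0019] turn [-0.0001 -0.0053 -0.0002]
goal [0.5257 0.1338 0.072 ] shift [-0.0037 -0.0323  0.0028] turn [-0.0001 -0.0053 -0.0002]
```

Call:
{"op": "move_arm", "data": {"deltas": [-0.001, -0.006, 0, 0, 0, 0, 0.3, -0.001, -0.0115, 0, 0, 0, 0, 0.3, -0.0015, -0.017, 0.0005, 0, 0, 0, 0.3, -0.002, -0.022, 0.001, 0, 0, 0, 0.3, -0.002, -0.022, 0.001, 0, 0, 0, 0.3]}}

```text
t: 13.68
tool_pos: [0.5245, 0.1438, 0.072]
orientation: [0.137, 2.358, -0.056]
force: [-0.7, 2.1, -0.7]
opening: 0.0277
gripper_force: 1.1
```

```bash
python3 -c "
from h import *
look('l2')"
```

```text
13.675 [-0.0677  0.0631  0.072 ] open 0.027689693714665304 F [-0.9139  2.022  -0.7021] post y 0.06689845591365079 theta~ 0.9062612255993757 q4 -0.8490487836588353
y -0.054 ztop 0.0516 88
y -0.05 ztop 0.0508 73
y -0.046 ztop 0.0484 88
y -0.042 ztop 0.0484 139
y -0.038 ztop 0.0414 39
y -0.034 ztop 0.0449 21
y -0.03 ztop 0.0465 73
y -0.026 ztop 0.0464 68
y -0.022 ztop 0.046 69
y -0.018 ztop 0.0463 71
y -0.014 ztop 0.0462 68
y -0.01 ztop 0.0461 99
y -0.006 ztop 0.0415 34
y -0.002 ztop 0.0417 41
y 0.002 ztop 0.0414 40
y 0.006 ztop 0.0414 37
y 0.01 ztop 0.0415 31
y 0.014 ztop 0.0379 6
[155.1237 249.308 ]
```

View pics/l2.png

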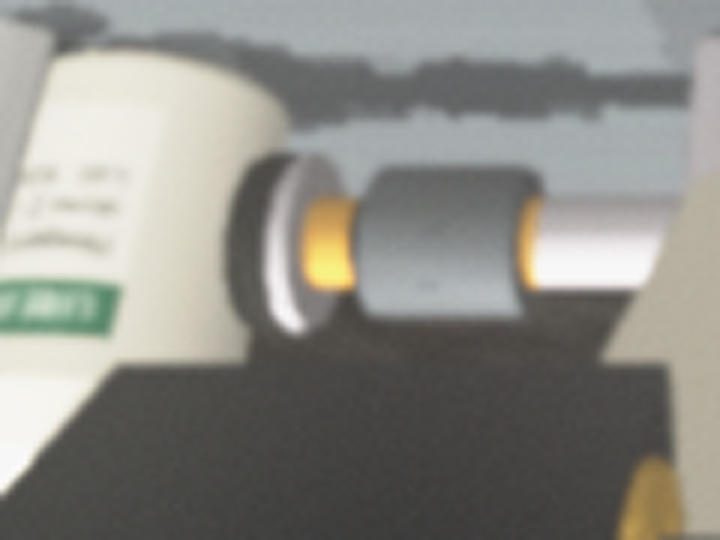

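The ring now lies at the sleeve mouth (x 353), so the plunger is about half way in and the pad is on the bottle. I back the tool out.

Call:
{"op": "move_arm", "data": {"deltas": [0, 0.004, 0, 0, 0, 0, 0.5, 0, 0.004, 0, 0, 0, 0, 0.5, 0, 0.004, 0, 0, 0, 0, 0.5, 0, 0.004, -0.03, 0, 0, 0, 0.5, 0, 0.004, -0.07, 0, 0, 0, 0.5, 0, 0.004, -0.11, 0, 0, 0, 0.5, 0, 0.004, -0.14, 0, 0, 0, 0.5, 0, 0.004, -0.14, 0, 0, 0, 0.5]}}

```text
t: 14.72
tool_pos: [0.4405, 0.1755, 0.1832]
orientation: [0.143, 2.369, -0.069]
force: [0.9, 1.0, 0.0]
opening: 0.0465
gripper_force: 0.0
```

```bash
python3 -c "
from h import *
look('l3')"
```

```text
14.725 [-0.1548  0.0849  0.1832] open 0.04651970274969868 F [0.8171 1.0882 0.0218] post y 0.09813357644711024 theta~ 0.6075898422509254 q4 -0.6467671721309455
cap 283 [ 0.0262 -0.0722  0.0913]
y -0.054 ztop 0.0518 37
y -0.05 ztop 0.0488 37
y -0.046 ztop 0.0486 44
y -0.042 ztop 0.049 62
y -0.038 ztop 0.0415 18
y -0.034 ztop 0.0455 12
y -0.03 ztop 0.0464 38
y -0.026 ztop 0.0467 34
y -0.022 ztop 0.0461 35
y -0.018 ztop 0.0464 36
y -0.014 ztop 0.0463 35
y -0.01 ztop 0.0464 46
y -0.006 ztop 0.0422 18
y -0.002 ztop 0.0416 22
y 0.002 ztop 0.0423 20
y 0.006 ztop 0.0416 23
y 0.01 ztop 0.0418 20
y 0.014 ztop 0.0415 16
[174.6321 193.1868]
```

View pics/l3.png

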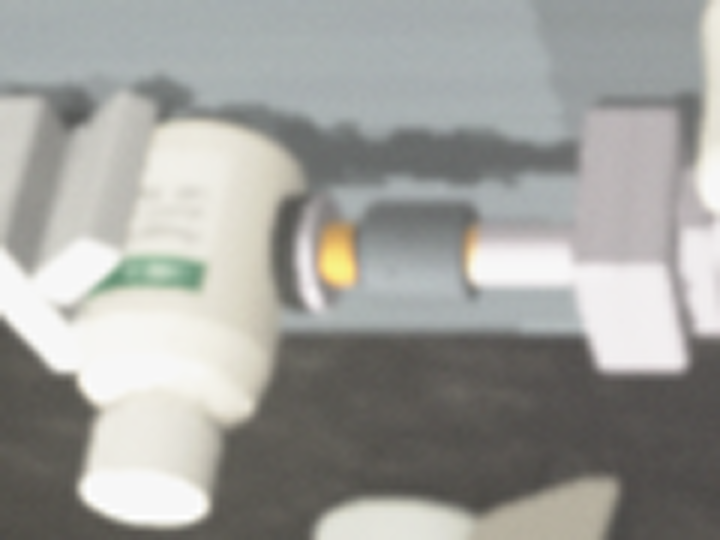

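The sleeve has not moved, the ring is at its mouth, and the bottle stands upright in the V with the tool clear. I hand in.

```bash
python3 -c "
from h import *
s=robot.read_state();print(s['t'],toS(s['tool_pos']),s['dq'],s['force'])
print(robot.close_job())"
```

```text
14.775 [-0.15477143  0.08420255  0.18135132] [-0.02497762  0.0421778   0.02105451 -0.00095584 -0.01629109  0.00126737] [-0.32104191 -0.35322143 -1.57891568]
the job is handed in; nothing more can be done
None
```

I handed the job in at 14.8 s: the white bottle stands upright in the V, with the pad holding it and the plunger about half way in (the ring is at the sleeve's mouth). The other two bottles were not touched. The judge returned no verdict.

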